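Hang the catch bin and hold the dispenser gate open at the pointer

TASK

I am about to fill the dry-food dispenser: first hang the steel catch bin by its wire handle on the hook under the spout and let go of it, then pull the spring-loaded gate out sideways by its upright black grip until the fin on the gate is level with the pointer clip on the scale. Keep hold of the grip and hold the gate still there, because it springs shut when released: the program finishes while still holding it, and I then pour in the rice. Leave the pointer clip where it is set, and do not knock or shift the jam jar or the lid taken off the hopper.

Things in the scene. Friction and masses are not known exactly. Their poses are not given: they have to be found in the camera images.
- dispenser: Dry-food dispenser, fixed: dark foot plate 170 x 190 x 8 mm (its x -90 to 80), white column, clear open hopper 114 mm wide, top at 335 mm, axis at x 20; steel spout 49 mm wide under it, its lip 47 mm in front of the origin, underside 158 mm up. Origin: worktop level, below the middle of the column's front face. +x to the back (away from the robot), +y left; turned up to 0.2 rad.
- hook_seat (a point): Middle of the top of the hook's arm, 118 mm up, 18 mm in front of the column: here the bin's handle hangs. Hook: 8 mm rod out of the column towards the dispenser's -x; its upturned tip stands 31 mm out and ends 132 mm up; about 21 mm of arm lie free behind the tip. A bumper 13 mm thick on the column, 40 mm up, keeps the hanging bin nearly plumb. Axes as the dispenser's.
- bin: Loose steel catch bin, open on top, 104 (x) x 56 (y) x 66 mm high, walls 3.5 mm, about 160 g. Origin: centre of its underside; its +x end is the back, with the handle. Hung, its back faces the column, underside 22 mm up. Grip it across the 56 mm near the front (34 mm before its centre): a hand that points down, or leans back to the robot a little (0.25 rad), then stays clear of the spout.
- bin_handle (a point): Underside of the top of the bin's wire handle: upright loop of 6 mm wire across the back end, 50 mm behind the bin's centre; opening 42 mm wide, 30 mm high above the rim. This point is 96 mm above the bin's underside, the wire's top 6 mm higher. Axes as the bin's.
- gate (a joint): How far the gate is pulled out (m): 0 shut, 0.08 end stop; it slides towards the dispenser's -y (right). A spring pulls it shut with about 3 N at 0, growing by 0.9 N per 10 mm (8 to 9 N at 60 mm).
- gate_grip (a point): Centre of the top of the gate's upright black grip: slab 12 mm thick along the pull (dispenser's y), 44 mm wide across it (x), top 252 mm up, gate plate 43 mm below its top. With the gate shut its near face is 72 mm clear of the hopper's side. Moves with the gate; axes as the dispenser's.
- gate_index (a point): Top of the black fin on the gate's front edge that is read against the pointer; 2.5 mm thick. Moves with the gate; axes as the dispenser's.
- pointer (a joint): Setting of the pointer clip (m): the value of joint gate at which the fin is level with the pointer. Set between about 0.035 and 0.060; held by friction.
- pointer_tip (a point): Tip of the small black pointer clip (9 mm wide, 13 mm high) astride the steel scale strip along the front of the gate's guide. The gate is at the mark when the fin has the same y as this tip in the dispenser's axes. Axes as the dispenser's.
- jam_jar: Jam jar with a red cap, 64 mm diameter, 90 mm high, standing behind and right of the work. Origin: centre of its underside. To be left alone.
- hopper_lid: White round lid of the hopper, 119 mm diameter, 32 mm high over its knob, lying on the worktop at the left. Origin: centre of its underside. To be left alone.

How it is judged:
By the outcome, as a careful person would: the job done as asked, in the order asked, and still so for the second after the job is handed in, while the arm keeps its last pose, push and grip.
It also fails if it takes over 58 s, if anything falls off the work surface, if the arm or the gripper's body presses on something with over 40 N, if the wrist force passes 120 N, or if a joint passes its speed limit or range.

ROBOT

A 7-joint arm with a two-finger parallel gripper is mounted at the origin on a cart in front of the work surface, level with it; the furniture and walls round the work are solid. World frame = base frame: x ahead of the robot, y to its left, z up, the work surface at z = 0. Lengths are in m, angles in rad, forces in N, time in s.
With the tool pointing down it reaches from about 0.425 to 0.875 m from the base axis. Payload 4.7 kg.
Tool frame: the origin (TCP) lies midway between the tips of the shut fingers; the grasp point (between the pads) lies 19 mm behind it; z points along the fingers, y is the line along which they close (so a half turn about z gives the same grasp; the last joint's range is limited). The gripper opens to 87 mm and grips with 3 to 60 N. Pads are 19 mm wide; open, the fingers measure 117 mm over their backs; the gripper's body (75 mm by 190 mm) begins 51 mm behind the grasp point.
Start: joints at [-1.31, 0.321, -0.07, 1.45, 0.023, 1.371, -0.057], TCP at [0.159, 0.63, 0.223] pointing down, gripper open.
Joint ranges: [-2.86, 2.86], [-0.3, 2.09], [-1.38, 1.24], [0.06, 2.45], [-1.56, 4.7], [0.09, 2.05], [-2.69, 2.69]. Speed limits (rad/s): [2.57, 2.57, 3.14, 3.14, 3.14, 3.14, 3.14].

INTERFACE

Orientations are given as a rotation vector (axis times angle).
In Python, from bench import ctrl gives the robot as it stands.
- The arm moves only by the tool pendant, called as name(argument=value, ...), one argument or row to a line, values as JSON. Schema: {"type":"object","properties":{"deltas":{"type":"array","items":{"type":"array","items":{"type":"number"},"minItems":5,"maxItems":5},"minItems":1,"maxItems":20},"squeeze":{"type":"number"},"only":{"type":"string"},"quiet":{"type":"boolean"},"lines":{"type":"string"}},"required":["deltas"],"additionalProperties":false}. deltas is a list of rows, 1 to 20 of them, each of 5 numbers: dx, dy, dz in m, then a turn about the tool's z in rad, then the opening from 0.0 (shut) to 1.0 (fully open); each row is the pose to reach, as a shift and turn from the pose commanded when the call began, along the tool's axes at that moment; what a row does not reach only later rows make up. A row lasts 1/10 s, in which the tool goes at most 0.05 m and 0.15 rad, less where a joint would pass 70% of its speed; a pose out of reach is approached as far as the arm can. The fingers move at their own pace and stop on an object; squeeze is the grip in N (left out, the last holds). Time passes only in rows, so rows that do not move let the fingers close. The tool returns the time, the measured TCP pose, the force, the opening and the grip force at its end. only (a regular expression) keeps the lines of the reply that match it, lines (a string "A,B") keeps lines A to B, and quiet returns only ok. Input that does not fit is refused with a message, and nothing moves.
- ctrl.get_state(): the state, without advancing time (a new reading comes with each control period).
- ctrl.get_image(name): name is "scene" or "top"; returns the picture (384x512x3 uint8, red, green, blue); there is no depth.
- ctrl.camera_model(name): a dict with "vertical_fov" (degrees; the focal length in pixels is half the picture's height over the tangent of half this angle, whatever the lens; pixels are square), "cx", "cy" (the principal point, pixels), "rvec" (rotation vector, rad) and "tvec" (3), from world to camera coordinates, as OpenCV has them. Camera axes: x right, y down, z forward; pixel columns grow to the right and rows downward; lengths in m; the calibration is good to about 2 mm. A picture is of the moment at which its call begins. camera_model takes no time and is no camera call.
- ctrl.close_job(): hands the job in; it is judged then, once.
The state is a dict: "time": time; "joint_positions": joint angles; "qd": joint speeds; "joint_torque": joint torques, N m; "position": TCP position; "tool_rot": TCP orientation; "ft_force": force on the tool from outside, world axes, zero at the start; "torque": the same for the moment, N m; "grip_width": opening from 0.0 (shut) to 1.0 (fully open); "grip_force": force on a finger pad.
Only numpy, scipy, OpenCV 4.12 (cv2) and the standard library are available. Lean on these libraries where they do the work, as an engineer would, in place of code of your own. Each camera call takes 0.05 s, during which the arm holds its last target. There are 200 camera calls.

## Working session

There is one attempt and no reset: what is moved stays moved. The work goes in short steps, Python scripts to look and compute and a tool call to move; the robot and the scene stay as the last step left them, time stands still between calls to the robot, and variables do not carry over. Pictures are saved under pics/ and viewed, at most 10 in all, crops included, and the job is handed in when it is done.

```bash
ls; mkdir -p pics; python3 - <<'E'
from bench import ctrl
import cv2
for n in("scene","top"):
    print(n,ctrl.camera_model(n)); cv2.imwrite(f"pics/{n}0.png",cv2.resize(ctrl.get_image(n)[:,:,::-1],(800,600),interpolation=cv2.INTER_CUBIC))
s=ctrl.get_state();print(s)
E
```

```text
bench.py
pics
scene {'vertical_fov': 51.891464981838915, 'cx': 253.4179673922141, 'cy': 187.11280264806268, 'rvec': array([ 2.05904452, -0.6946011 ,  0.38299338]), 'tvec': array([-0.45187542,  0.35220703,  1.0039264 ])}
top {'vertical_fov': 46.063684629009416, 'cx': 255.38859542527885, 'cy': 187.32140716931755, 'rvec': array([ 2.08191666, -1.73917446,  0.47030177]), 'tvec': array([-0.09784447,  0.58590283,  1.27190246])}
{'time': 0.1, 'joint_positions': array([-1.30988605,  0.3217509 , -0.07008029,  1.45157196,  0.02261128,
        1.37079722, -0.05690129]), 'qd': array([ 0.00052724, -0.00112234,  0.00025816, -0.00359249, -0.00070031,
       -0.00182041, -0.00134888]), 'joint_torque': array([-2.45275633e-04, -4.92571306e+01, -4.05750722e-01, -3.13401604e+01,
       -6.40611537e-02,  3.94279032e-02,  6.27308577e-05]), 'position': array([0.15873368, 0.62980044, 0.22156002]), 'tool_rot': array([-3.86652938e-01, -3.11759802e+00,  2.72894224e-03]), 'ft_force': array([-0.00930368,  0.29862739,  0.24547108]), 'torque': array([ 0.02531809, -0.01709427,  0.00671938]), 'grip_force': 0.0, 'grip_width': 1.0026710316653318}
```
View pics/scene0.png

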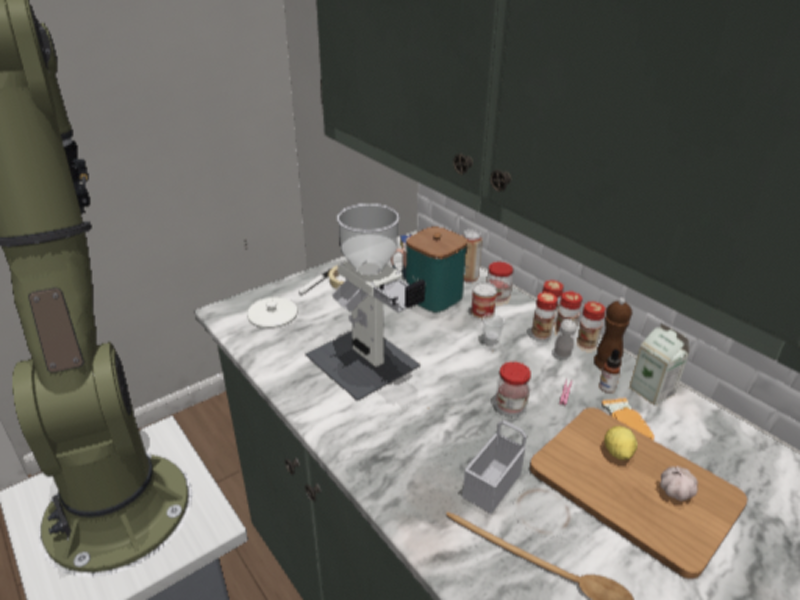

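View pics/top0.png

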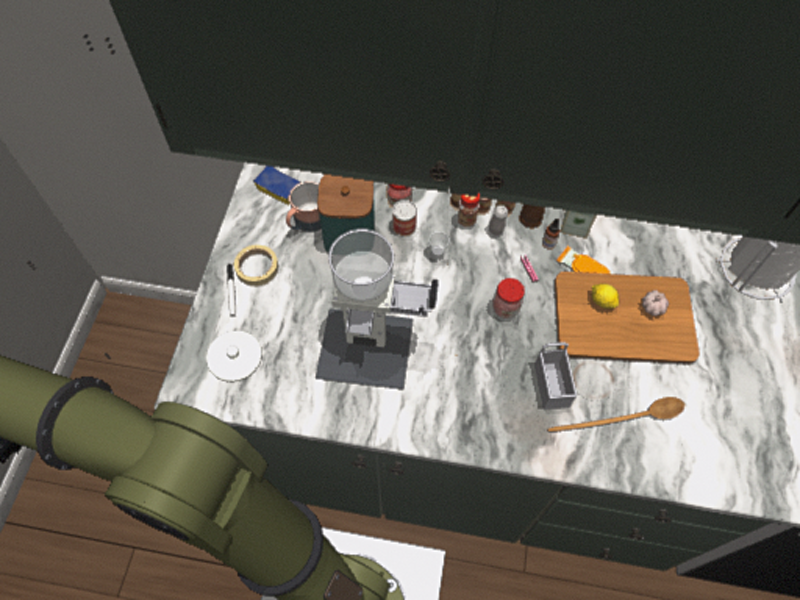

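The scene view shows the dispenser with its foot at (362,362), the bin at (493,468) and the gate grip at (413,293). In the top view the foot is at (365,350), the bin at (557,377) and the grip at (434,296). I'll zoom in for exact corners.

```bash
cat > h.py <<'E'
import numpy as np,cv2
from bench import ctrl
def cam(n):
    m=ctrl.camera_model(n);R=cv2.Rodrigues(m["rvec"])[0];f=192/np.tan(np.radians(m["vertical_fov"])/2)
    return R,m["tvec"],f,m["cx"],m["cy"]
def ray(n,p):
    R,t,f,cx,cy=cam(n);d=R.T@np.array([(p[0]-cx)/f,(p[1]-cy)/f,1]);return -R.T@t,d/np.linalg.norm(d)
def onz(n,p,z):
    o,d=ray(n,p);return o+d*(z-o[2])/d[2]
def tri(ps,pt):
    o1,d1=ray("scene",ps);o2,d2=ray("top",pt)
    s=np.linalg.lstsq(np.c_[d1,-d2],o2-o1,rcond=None)[0]
    a,b=o1+d1*s[0],o2+d2*s[1];return (a+b)/2,np.linalg.norm(a-b)
def proj(n,P):
    R,t,f,cx,cy=cam(n);c=R@np.asarray(P)+t;return np.array([f*c[0]/c[2]+cx,f*c[1]/c[2]+cy])
def crop(im,x0,y0,x1,y1,k):
    c=cv2.resize(im[y0:y1,x0:x1,::-1],None,fx=k,fy=k,interpolation=cv2.INTER_CUBIC)
    for x in range(-(-x0//10)*10,x1,10):
        X=int((x-x0+.5)*k);cv2.line(c,(X,0),(X,6),(0,0,255),1);cv2.putText(c,str(x),(X-10,16),0,.35,(0,0,255),1)
    for y in range(-(-y0//10)*10,y1,10):
        Y=int((y-y0+.5)*k);cv2.line(c,(0,Y),(6,Y),(0,0,255),1);cv2.putText(c,str(y),(8,Y+4),0,.35,(0,0,255),1)
    return c
def mont(f,*cs):
    H=max(c.shape[0] for c in cs)
    cv2.imwrite(f,np.hstack([cv2.copyMakeBorder(c,0,H-c.shape[0],0,4,cv2.BORDER_CONSTANT) for c in cs]))
E
python3 - <<'E'
from h import *
S=ctrl.get_image("scene");T=ctrl.get_image("top")
np.savez("im0",S=S,T=T)
mont("pics/a.png",crop(S,194,125,274,255,4.5),crop(T,200,140,290,252,4.5))
mont("pics/b.png",crop(S,290,265,342,330,9),crop(T,338,212,374,266,9))
E
```

View pics/a.png

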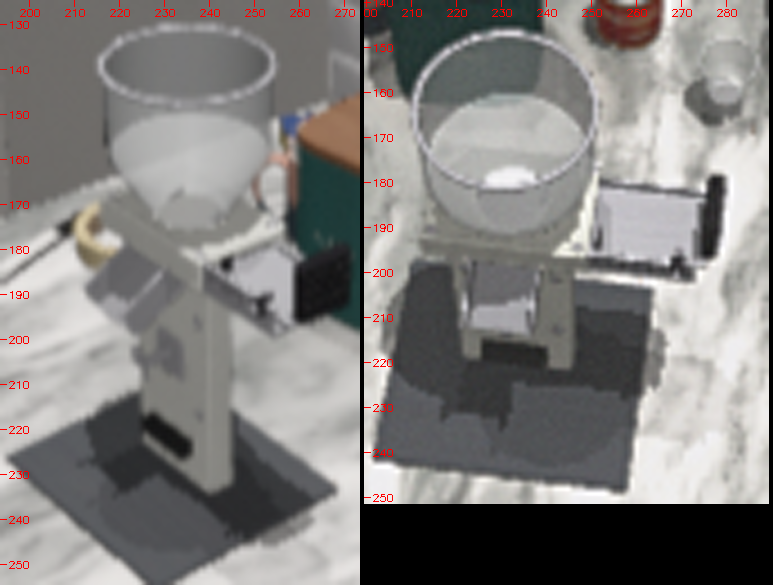

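View pics/b.png

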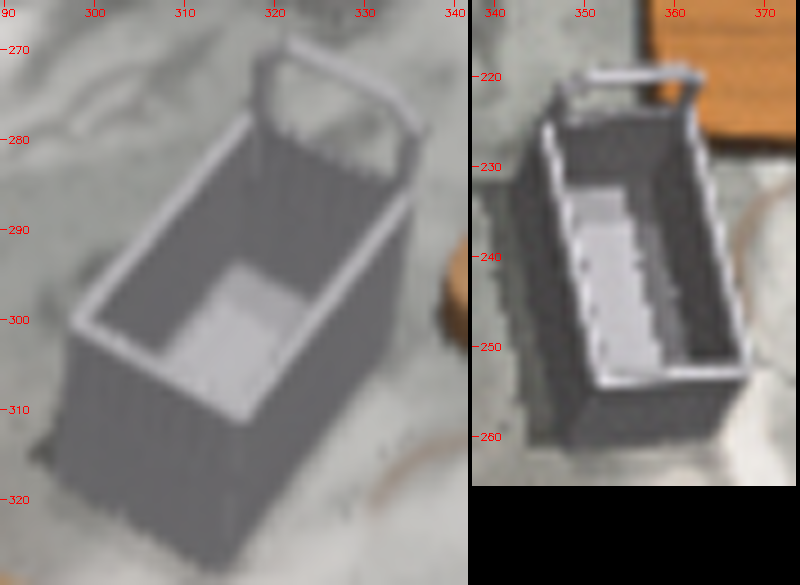

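The crops give these native pixels.
- **Foot corners:** top (202.5,242.5), (259,248.5), (264,204); scene (195,226.5), (268.5,233).
- **Bin rim corners:** scene (297.5,300.5), (316.5,311.5), (317.5,277), (335.5,286); top (351.5,254.5), (368.5,253), (345.5,225), (361.5,223.5).
- **Gate grip:** top centre (279,188); scene (262,182).

```bash
python3 - <<'E'
from h import *
np.set_printoptions(precision=4,suppress=True)
print("bin rim FL FR BL BR")
for n,ps in(("scene",[(297.5,300.5),(316.5,311.5),(317.5,277),(335.5,286)]),("top",[(351.5,254.5),(368.5,253),(345.5,225),(361.5,223.5)])):
    P=np.array([onz(n,p,.066) for p in ps]);print(n,P[:,:2].ravel(),"len",np.linalg.norm(P[0]-P[2]),np.linalg.norm(P[1]-P[3]),"w",np.linalg.norm(P[0]-P[1]),"c",P.mean(0)[:2],"yaw",np.arctan2(*((P[2]+P[3]-P[0]-P[1])[1::-1])))
print("base, top FL FR BR")
for n,ps in(("top",[(202.5,242.5),(259,248.5),(264,204)]),("scene",[(195,226.5),(268.5,233)])):
    P=np.array([onz(n,p,.008) for p in ps]);print(n,P[:,:2].ravel(),"diag",np.linalg.norm(P[0]-P[-1]),"c",((P[0]+P[-1])/2)[:2])
    if len(P)>2:print(np.linalg.norm(P[0]-P[1]),np.linalg.norm(P[1]-P[2]),np.arctan2(*(P[2]-P[1])[1::-1]),np.arctan2(*(P[0]-P[1])[1::-1])-np.pi/2)
# dark foot by mask: min area rect of z=.008-projected pixels
z=np.load("im0.npz")
for n,I in(("top",z["T"]),("scene",z["S"])):
    h=I.astype(int);m=((h.max(2)<105)&(h.max(2)-h.min(2)<22)).astype(np.uint8)
    b=np.zeros_like(m); 
    if n=="top": b[200:252,198:268]=1
    else: b[208:258,190:272]=1
    m=cv2.morphologyEx(m*b,cv2.MORPH_OPEN,np.ones((3,3)));k,l,st,_=cv2.connectedComponentsWithStats(m);i=1+st[1:,4].argmax()
    ys,xs=np.where(l==i);P=np.array([onz(n,(x,y),.008)[:2] for x,y in zip(xs,ys)],np.float32);print(n,cv2.minAreaRect(P),"grip",)
print("grip",tri((262,182),(279,188)))
E
```

```text
bin rim FL FR BL BR
scene [ 0.4625 -0.321   0.4761 -0.3742  0.56   -0.2943  0.5746 -0.3455] len 0.10108243316863558 0.10258372661968887 w 0.054948388022064865 c [ 0.5183 -0.3337] yaw 0.2750093358169746
top [ 0.4604 -0.3223  0.475  -0.3746  0.5586 -0.2959  0.5734 -0.3467] len 0.10175878660913965 0.10227679372647121 w 0.05422441759292493 c [ 0.5168 -0.3349] yaw 0.2695021967246804
base, top FL FR BR
top [ 0.4388  0.1563  0.4514 -0.0309  0.6166 -0.0197] diag 0.25023191979746257 c [0.5277 0.0683]
0.18762564565398815 0.1656610580053498 0.06770649049865601 0.0672085318668274
scene [ 0.4408  0.1562  0.6167 -0.0195] diag 0.24861046635345097 c [0.5288 0.0683]
top ((0.5286452770233154, 0.07044772803783417), (0.16552706062793732, 0.19079482555389404), 3.24100661277771) gripTraceback (most recent call last):
  File "<stdin>", line 18, in <module>
  File "h.py", line 9, in onz
    o,d=ray(n,p);return o+d*(z-o[2])/d[2]
        ~~~^^^^^
  File "h.py", line 7, in ray
    R,t,f,cx,cy=cam(n);d=R.T@np.array([(p[0]-cx)/f,(p[1]-cy)/f,1]);return -R.T@t,d/np.linalg.norm(d)
                ~~~^^^
  File "h.py", line 4, in cam
    m=ctrl.camera_model(n);R=cv2.Rodrigues(m["rvec"])[0];f=192/np.tan(np.radians(m["vertical_fov"])/2)
ValueError: time passes only in moves, steps and waits
```

```bash
sed -i 's/^def cam(n):/import functools\n@functools.cache\ndef cam(n):/' h.py; cat >> h.py <<'E'
from scipy.spatial.transform import Rotation as Ro
def rel(*W):
    s=ctrl.get_state();R=Ro.from_rotvec(s["tool_rot"]);y=R.as_matrix()[:,1]
    print("t",s["time"],"pos",s["position"].round(4),"yang",np.arctan2(y[1],y[0]).round(4),"z",R.as_matrix()[:,2].round(3),"q",s["joint_positions"].round(2),"F",s["ft_force"].round(1),"gw",round(s["grip_width"],3),"gf",s["grip_force"])
    for w in W: print("->",R.inv().apply(np.array(w)-s["position"]).round(4))
E
python3 - <<'E'
from h import *
np.set_printoptions(precision=4,suppress=True)
print("grip",tri((262,182),(279,188)))
for n,p in(("scene",(262,182)),("top",(279,188))):print(onz(n,p,.252),onz(n,p,.235))
O=np.array([.5335,.0688,0]);a=.066;X=np.array([np.cos(a),np.sin(a),0]);Y=np.array([-X[1],X[0],0])
for nm,P in(("hook",O-.018*X+[0,0,.118]),("tip",O-.031*X+[0,0,.132]),("hoptop",O+.02*X+[0,0,.335]),("lipL",O-.047*X+.0245*Y+[0,0,.158]),("lipR",O-.047*X-.0245*Y+[0,0,.158])):
    print(nm,P,proj("scene",P),proj("top",P))
rel((.42,.42,.42),(.52,.05,.42),(.4847,-.3434,.22))
E
```

```text
grip (array([ 0.5451, -0.0689,  0.2596]), np.float64(0.0007793809972330132))
[ 0.5523 -0.0597  0.252 ] [ 0.5692 -0.0388  0.235 ]
[ 0.5499 -0.0688  0.252 ] [ 0.5596 -0.0683  0.235 ]
hook [0.5155 0.0676 0.118 ] [227.1642 204.3452] [232.3301 211.435 ]
tip [0.5026 0.0668 0.132 ] [223.7408 202.2821] [231.6091 213.1356]
hoptop [0.5535 0.0701 0.335 ] [235.1061 138.8025] [231.458  164.3521]
lipL [0.485  0.0901 0.158 ] [214.5233 193.9393] [222.6274 213.1966]
lipR [0.4882 0.0413 0.158 ] [224.1836 200.8028] [238.5575 214.8549]
t 0.2 pos [0.1587 0.63   0.2219] yang 1.324 z [-0.    -0.001 -1.   ] q [-1.31  0.32 -0.07  1.45  0.02  1.37 -0.06] F [ 0.6 -0.3 -0.5] gw 0.999 gf 0.0
-> [-0.3047 -0.14   -0.1979]
-> [-0.492  -0.4744 -0.1975]
-> [-0.5538 -0.8643  0.003 ]
```

pendant(
  deltas=[
    [-0.3, -0.14, -0.2, 0.9, 1],
    [-0.3, -0.14, -0.2, 0.9, 1],
    [-0.3, -0.14, -0.2, 0.9, 1],
    [-0.3, -0.14, -0.2, 0.9, 1],
    [-0.3, -0.14, -0.2, 0.9, 1],
    [-0.3, -0.14, -0.2, 0.9, 1],
    [-0.3, -0.14, -0.2, 0.9, 1],
    [-0.3, -0.14, -0.2, 0.9, 1],
    [-0.49, -0.47, -0.2, 2.1, 1],
    [-0.49, -0.47, -0.2, 2.1, 1],
    [-0.49, -0.47, -0.2, 2.1, 1],
    [-0.49, -0.47, -0.2, 2.1, 1],
    [-0.49, -0.47, -0.2, 2.1, 1],
    [-0.49, -0.47, -0.2, 2.1, 1],
    [-0.49, -0.47, -0.2, 2.1, 1],
    [-0.49, -0.47, -0.2, 2.1, 1],
  ],
)

```text
time: 1.8
position: [0.5195, 0.0499, 0.4229]
tool_rot: [2.903, 1.199, 0.001]
ft_force: [-0.2, 0.6, -0.6]
grip_width: 1.001
grip_force: 0.0
```

```bash
python3 -c "
from h import *
rel((.4847,-.3434,.20),(.4847,-.3434,.026))"
```

```text
t 1.8 pos [0.5195 0.0499 0.4229] yang -0.7874 z [ 0.001 -0.001 -1.   ] q [-0.7   0.01  0.56  1.41 -0.01  1.72 -0.92] F [-0.2  0.6 -0.6] gw 1.001 gf 0.0
-> [-0.3023  0.2539  0.2231]
-> [-0.3023  0.2537  0.3971]
```

pendant(
  deltas=[
    [-0.302, 0.254, 0.22, 0.512, 1],
    [-0.302, 0.254, 0.22, 0.512, 1],
    [-0.302, 0.254, 0.22, 0.512, 1],
    [-0.302, 0.254, 0.22, 0.512, 1],
    [-0.302, 0.254, 0.22, 0.512, 1],
    [-0.302, 0.254, 0.22, 0.512, 1],
    [-0.302, 0.254, 0.22, 0.512, 1],
    [-0.302, 0.254, 0.22, 0.512, 1],
    [-0.302, 0.254, 0.22, 0.512, 1],
    [-0.302, 0.254, 0.22, 0.512, 1],
    [-0.302, 0.254, 0.22, 0.512, 1],
  ],
)

```text
time: 2.9
position: [0.4876, -0.3396, 0.2015]
tool_rot: [-3.11, -0.437, 0.004]
ft_force: [-0.2, 0.4, -0.2]
grip_width: 0.997
grip_force: 0.0
```

```bash
python3 - <<'E'
from h import *
rel((.4847,-.3434,.026))
S=ctrl.get_image("scene");T=ctrl.get_image("top");z=np.load("im0.npz")
def d(a,b):return np.abs(a[:,:,:].astype(int)-b).max(2)
# has anything near the dispenser changed?
print((d(T,z["T"])[140:252,200:290]>40).sum())
mont("pics/c.png",crop(S,270,215,360,330,4.5),crop(T,320,180,400,280,4.5))
E
```

```text
t 2.9 pos [ 0.4876 -0.3396  0.2015] yang -1.2914 z [-0.003  0.    -1.   ] q [-0.19  0.29  0.9   1.65 -0.23  1.32 -0.53] F [-0.2  0.4 -0.2] gw 0.997 gf 0.0
-> [-0.0034  0.003   0.1755]
2018
```

View pics/c.png

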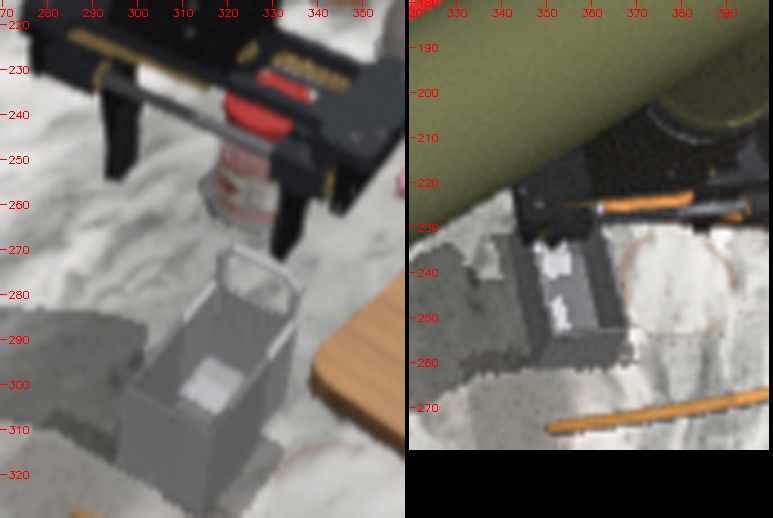

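The hand stands square over the front of the bin: in the scene crop the fingers are at (296,235) and (332,255), and the bin is undisturbed below. I'll go down now.

pendant(
  deltas=[
    [0, 0, 0.05, 0, 1],
    [0, 0, 0.1, 0, 1],
    [0, 0, 0.15, 0, 1],
    [0, 0, 0.175, 0, 1],
    [0, 0, 0.175, 0, 1],
    [0, 0, 0.175, 0, 1],
  ],
)

```text
time: 3.6
position: [0.4906, -0.3377, 0.029]
tool_rot: [3.109, 0.447, 0.003]
ft_force: [0.7, -0.4, 0.8]
grip_width: 1.003
grip_force: 0.0
```

```bash
python3 -c "
from h import *
rel((.4847,-.3434,.026))"
```

```text
t 3.6 pos [ 0.4906 -0.3377  0.029 ] yang -1.2855 z [ 0.002 -0.    -1.   ] q [-0.09  0.48  0.81  1.82 -0.4   1.01 -0.41] F [ 0.7 -0.4  0.8] gw 1.003 gf 0.0
-> [-0.0073  0.0038  0.003 ]
```

pendant(
  deltas=[
    [-0.007, 0.004, 0.002, 0.013, 1],
    [-0.007, 0.004, 0.002, 0.013, 1],
    [-0.007, 0.004, 0.002, 0.013, 1],
  ],
)

```text
time: 3.9
position: [0.4839, -0.3452, 0.0271]
tool_rot: [3.112, 0.421, 0.004]
ft_force: [-0.4, -1.1, -0.0]
grip_width: 0.997
grip_force: 0.0
```

```bash
python3 -c "
from h import *
rel((.4847,-.3434,.026))"
```

```text
t 3.9 pos [ 0.4839 -0.3452  0.0271] yang -1.3018 z [ 0.002 -0.001 -1.   ] q [-0.08  0.48  0.81  1.82 -0.41  1.01 -0.41] F [-0.4 -1.1 -0. ] gw 0.997 gf 0.0
-> [ 0.0013 -0.0016  0.0011]
```

Positioned within 2 mm. I'll grip, then lift by 70 mm.

pendant(
  deltas=[
    [0, 0, 0, 0, 0.5],
    [0, 0, 0, 0, 0.5],
    [0, 0, 0, 0, 0.5],
    [0, 0, 0, 0, 0.5],
    [0, 0, 0, 0, 0.5],
    [0, 0, 0, 0, 0.5],
    [0, 0, 0, 0, 0.5],
    [0, 0, 0, 0, 0.5],
    [0, 0, -0.03, 0, 0.5],
    [0, 0, -0.07, 0, 0.5],
    [0, 0, -0.07, 0, 0.5],
  ],
  squeeze=30,
)

```text
time: 5.0
position: [0.4858, -0.347, 0.1003]
tool_rot: [3.108, 0.421, 0.011]
ft_force: [0.3, -0.4, -1.2]
grip_width: 0.644
grip_force: 30.0
```

```bash
python3 -c "
from h import *
rel((.4847,-.3434,.026))"
```

```text
t 5.0 pos [ 0.4858 -0.347   0.1003] yang -1.3015 z [ 0.007 -0.004 -1.   ] q [-0.13  0.39  0.87  1.77 -0.33  1.13 -0.46] F [ 0.3 -0.4 -1.2] gw 0.644 gf 29.989155591465533
-> [-0.0006 -0.0042  0.0743]
```

Bin is held (56 mm). Next I move to a spot in front and to the right, aligned with the dispenser.

```bash
python3 -c "
from h import *
rel((.41,-.15,.1),(.39,-.05,.1))"
```

```text
t 5.0 pos [ 0.4858 -0.347   0.1003] yang -1.3015 z [ 0.007 -0.004 -1.   ] q [-0.13  0.39  0.87  1.77 -0.33  1.13 -0.46] F [ 0.3 -0.4 -1.2] gw 0.644 gf 29.989155591465533
-> [-0.0207 -0.2101 -0.0011]
-> [-0.0134 -0.3118 -0.0016]
```

pendant(
  deltas=[
    [-0.02, -0.21, 0, 0.2, 0.5],
    [-0.02, -0.21, 0, 0.2, 0.5],
    [-0.02, -0.21, 0, 0.2, 0.5],
    [-0.02, -0.21, 0, 0.2, 0.5],
    [-0.02, -0.21, 0, 0.2, 0.5],
    [-0.015, -0.31, 0, 0.2, 0.5],
    [-0.015, -0.31, 0, 0.2, 0.5],
    [-0.015, -0.31, 0, 0.2, 0.5],
    [-0.015, -0.31, 0, 0.2, 0.5],
    [-0.015, -0.31, 0, 0.2, 0.5],
  ],
)

```text
time: 6.0
position: [0.3862, -0.0506, 0.0953]
tool_rot: [3.14, 0.107, -0.0]
ft_force: [0.2, -0.3, -2.7]
grip_width: 0.636
grip_force: 30.0
```

```bash
python3 -c "
from h import *
rel((.39,.058,.073),(.403,.06,.073))"
```

```text
t 6.0 pos [ 0.3862 -0.0506  0.0953] yang -1.5024 z [-0. -0. -1.] q [-0.71 -0.21  0.71  2.23  0.16  1.08 -1.58] F [ 0.2 -0.3 -2.7] gw 0.636 gf 29.989021788351238
-> [ 0.0112 -0.1081  0.0223]
-> [ 0.0243 -0.1092  0.0223]
```

pendant(
  deltas=[
    [0, 0, 0.022, 0, 0.5],
    [0.011, -0.05, 0.022, 0, 0.5],
    [0.011, -0.09, 0.022, 0, 0.5],
    [0.011, -0.109, 0.022, 0, 0.5],
    [0.011, -0.109, 0.022, 0, 0.5],
    [0.011, -0.109, 0.022, 0, 0.5],
  ],
)

```text
time: 6.6
position: [0.39, 0.0585, 0.0733]
tool_rot: [3.139, 0.107, -0.001]
ft_force: [-0.1, -0.8, -1.5]
grip_width: 0.64
grip_force: 30.0
```

```bash
python3 - <<'E'
from h import *
rel((.39,.0585,.073))
S=ctrl.get_image("scene");T=ctrl.get_image("top");np.savez("im1",S=S,T=T)
mont("pics/d.png",crop(S,185,165,265,275,5),crop(T,200,180,270,280,5))
E
```

```text
t 6.6 pos [0.39   0.0585 0.0733] yang -1.5026 z [-0.    -0.001 -1.   ] q [-0.82 -0.13  0.58  2.24  0.09  1.02 -1.79] F [-0.1 -0.8 -1.5] gw 0.64 gf 29.98897624667734
-> [0.     0.     0.0003]
```

View pics/d.png

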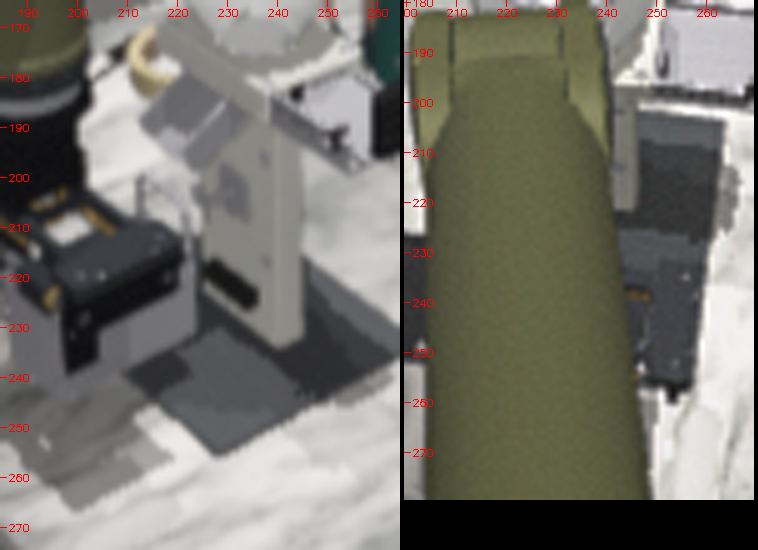

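The handle loop stands in front of the hook plate: scene corners are about (213,200) and (224,207), and the plate is at (231,203). I'll check the loop against the prediction.

```bash
python3 - <<'E'
from h import *
np.set_printoptions(precision=4,suppress=True)
O=np.array([.5335,.0688,0]);a=.066;X=np.array([np.cos(a),np.sin(a),0]);Y=np.array([-X[1],X[0],0])
P=np.array([.39,.0585,.0733]);yb=-1.5026+np.pi/2;Xb=np.array([np.cos(yb),np.sin(yb),0]);Yb=np.array([-Xb[1],Xb[0],0])
for s in(.024,0,-.024):
    h=P+.0853*Xb+s*Yb+[0,0,.072];print("handle",s,proj("scene",h), "rel disp",(h-O)@X,(h-O)@Y,h[2])
print("rim BR corner",proj("scene",P+.0873*Xb-.028*Yb+[0,0,.039]),"BR bottom",proj("scene",P+.0873*Xb-.028*Yb+[0,0,-.027]))
for n,q in(("tip",O-.031*X+[0,0,.132]),("armroot",O+[0,0,.114])):print(n,proj("scene",q))
S=np.load("im1.npz")["S"];cv2.imwrite("pics/e.png",crop(S,204,188,244,240,11))
E
```

```text
handle 0.024 [211.9207 198.8515] rel disp -0.05861979454719513 0.023373839448073076 0.14529999999999998
handle 0 [216.5731 202.2249] rel disp -0.05856708274649664 -0.0006261026657335186 0.14529999999999998
handle -0.024 [221.3427 205.6832] rel disp -0.05851437094579815 -0.024626044779540113 0.14529999999999998
rim BR corner [223.0795 214.7371] BR bottom [223.854  231.4278]
tip [223.7408 202.2821]
armroot [231.6511 203.219 ]
```

View pics/e.png

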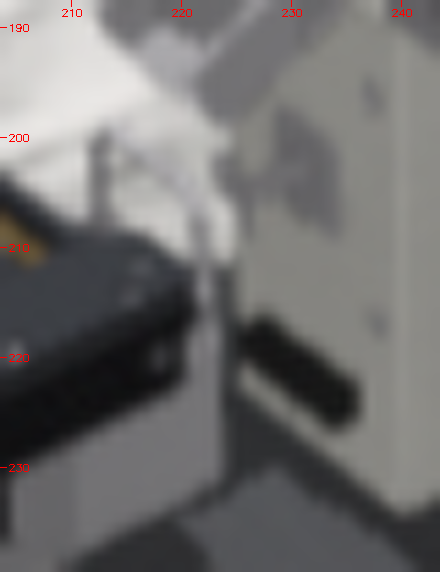

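The loop matches the prediction within a pixel and is centred on the hook. Advance 40 mm, then check the force.

pendant(
  deltas=[
    [0.015, 0, 0, 0, 0.5],
    [0.03, 0, 0, 0, 0.5],
    [0.0405, 0, 0, 0, 0.5],
    [0.0405, 0, 0, 0, 0.5],
    [0.0405, 0, 0, 0, 0.5],
  ],
)

```text
time: 7.2
position: [0.4225, 0.0604, 0.0699]
tool_rot: [3.137, 0.106, -0.026]
ft_force: [-9.2, 0.0, -8.4]
grip_width: 0.643
grip_force: 30.0
```

```bash
python3 - <<'E'
from h import *
O=np.array([.5335,.0688,0]);a=.066;X=np.array([np.cos(a),np.sin(a),0])
rel(O-.1035*X+[0,0,.0733])
E
```

```text
t 7.2 pos [0.4225 0.0604 0.0699] yang -1.5031 z [-0.016 -0.003 -1.   ] q [-0.82 -0.02  0.62  2.16  0.01  1.01 -1.71] F [-9.2  0.  -8.4] gw 0.643 gf 29.998816216830164
-> [ 0.0078 -0.0011 -0.0035]
```

Contact: the bin's rim (0.112) has met the underside of the hook's arm (0.110), so the bin was about 6 mm too high. Back off, lower it and check the loop.

pendant(
  deltas=[
    [-0.02, 0, 0, 0, 0.5],
    [-0.0405, 0, 0, 0, 0.5],
    [-0.0405, 0, 0.006, 0, 0.5],
    [-0.0405, 0, 0.006, 0, 0.5],
  ],
)

```text
time: 7.6
position: [0.3896, 0.059, 0.0672]
tool_rot: [-3.139, -0.107, 0.0]
ft_force: [-0.2, -1.0, -1.5]
grip_width: 0.643
grip_force: 30.0
```

```bash
python3 - <<'E'
from h import *
rel((.39,.0585,.067))
S=ctrl.get_image("scene");np.savez("im2",S=S)
S0=np.load("im1.npz")["S"]
mont("pics/f.png",crop(S0,204,190,238,240,11),crop(S,204,190,238,240,11))
E
```

```text
t 7.6 pos [0.3896 0.059  0.0672] yang -1.5029 z [-0.     0.001 -1.   ] q [-0.83 -0.12  0.59  2.25  0.08  1.   -1.79] F [-0.2 -1.  -1.5] gw 0.643 gf 29.98753612395376
-> [0.0004 0.0005 0.0002]
```

View pics/f.png

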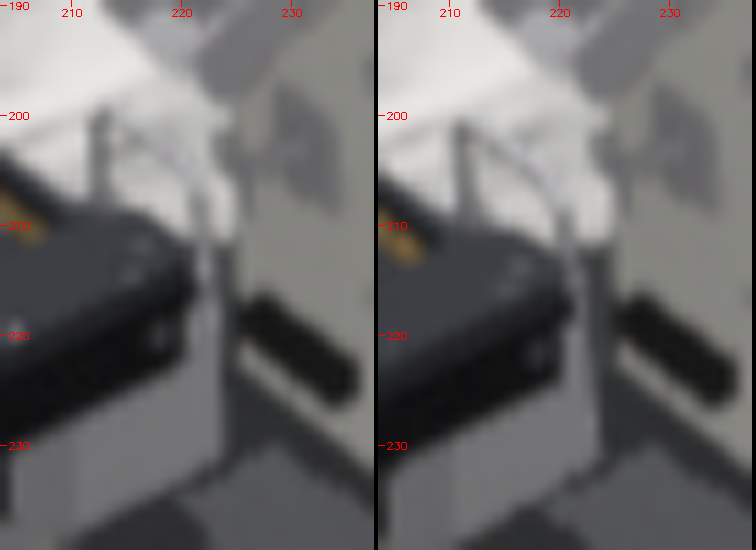

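The loop slipped about 6 mm back in the grip and leans slightly. Its underside is now at about 0.136, in the middle of the 0.132–0.140 window, so I advance again in steps with force checks.

pendant(
  deltas=[
    [0.015, 0, 0, 0, 0.5],
    [0.028, 0, 0, 0, 0.5],
    [0.028, 0, 0, 0, 0.5],
    [0.028, 0, 0, 0, 0.5],
  ],
)

```text
time: 8.05
position: [0.4177, 0.0613, 0.0675]
tool_rot: [3.139, 0.108, -0.001]
ft_force: [-0.9, 0.2, -1.4]
grip_width: 0.639
grip_force: 30.0
```

pendant(
  deltas=[
    [0.004, 0, 0, 0, 0.5],
    [0.008, 0, 0, 0, 0.5],
    [0.008, 0, 0, 0, 0.5],
  ],
)

```text
time: 8.35
position: [0.4245, 0.0623, 0.0668]
tool_rot: [3.139, 0.11, -0.003]
ft_force: [-0.3, 1.2, -7.3]
grip_width: 0.643
grip_force: 30.0
```

pendant(
  deltas=[
    [0, 0, 0.002, 0, 0.5],
    [0, 0, 0.003, 0, 0.5],
    [0, 0, 0.003, 0, 0.5],
  ],
)

```text
time: 8.65
position: [0.4261, 0.0625, 0.0648]
tool_rot: [-3.139, -0.11, -0.002]
ft_force: [1.1, -0.4, -2.1]
grip_width: 0.641
grip_force: 30.0
```

pendant(
  deltas=[
    [0.003, 0, 0, 0, 0.5],
    [0.004, 0, 0, 0, 0.5],
    [0.004, 0, 0, 0, 0.5],
  ],
)

```text
time: 8.95
position: [0.43, 0.0627, 0.0648]
tool_rot: [-3.14, -0.11, -0.001]
ft_force: [0.4, 0.1, -3.1]
grip_width: 0.642
grip_force: 30.0
```

pendant(
  deltas=[
    [0.003, 0, 0, 0, 0.5],
    [0.006, 0, 0, 0, 0.5],
    [0.006, 0, 0, 0, 0.5],
  ],
)

```text
time: 9.25
position: [0.4352, 0.0631, 0.0644]
tool_rot: [3.14, 0.11, -0.002]
ft_force: [-1.5, 0.7, -1.1]
grip_width: 0.64
grip_force: 30.0
```

pendant(
  deltas=[
    [0, 0, 0.004, 0, 0.5],
    [0, 0, 0.008, 0, 0.5],
    [0, 0, 0.008, 0, 0.5],
  ],
)

```text
time: 9.55
position: [0.4352, 0.0629, 0.0559]
tool_rot: [3.139, 0.11, -0.001]
ft_force: [0.1, 0.2, -2.4]
grip_width: 0.641
grip_force: 30.0
```

pendant(
  deltas=[
    [0, 0, 0.003, 0, 0.5],
    [0, 0, 0.005, 0, 0.5],
    [0, 0, 0.005, 0, 0.5],
  ],
)

```text
time: 9.85
position: [0.4353, 0.063, 0.0512]
tool_rot: [3.139, 0.11, -0.0]
ft_force: [-1.1, -0.3, -2.8]
grip_width: 0.642
grip_force: 30.0
```

pendant(
  deltas=[
    [0, 0, 0.002, 0, 0.5],
    [0, 0, 0.003, 0, 0.5],
    [0, 0, 0.003, 0, 0.5],
  ],
)

```text
time: 10.15
position: [0.4354, 0.0631, 0.0484]
tool_rot: [3.14, 0.11, -0.0]
ft_force: [-2.1, -0.0, -2.6]
grip_width: 0.644
grip_force: 30.0
```

pendant(
  deltas=[
    [0, 0, 0.002, 0, 0.5],
    [0, 0, 0.003, 0, 0.5],
    [0, 0, 0.003, 0, 0.5],
  ],
)

```text
time: 10.45
position: [0.4356, 0.0631, 0.0454]
tool_rot: [3.14, 0.11, 0.0]
ft_force: [-1.5, -0.6, -2.9]
grip_width: 0.642
grip_force: 30.0
```

pendant(
  deltas=[
    [0, 0, 0.002, 0, 0.5],
    [0, 0, 0.002, 0, 0.5],
    [0, 0, 0.002, 0, 0.5],
  ],
)

```text
time: 10.75
position: [0.4356, 0.0631, 0.0435]
tool_rot: [-3.14, -0.11, -0.001]
ft_force: [-1.1, 0.1, -2.9]
grip_width: 0.637
grip_force: 30.0
```

No upward load yet, so I'll look at the hook and put the gate scale in the same picture.

```bash
python3 - <<'E'
from h import *
S=ctrl.get_image("scene");np.savez("im3",S=S);z=np.load("im0.npz")
g=np.vstack([crop(z["S"],238,174,274,204,10),crop(z["T"],252,178,288,206,10)])
mont("pics/g.png",crop(S,204,186,242,240,11),g)
E
```

```text
(no output)
```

View pics/g.png

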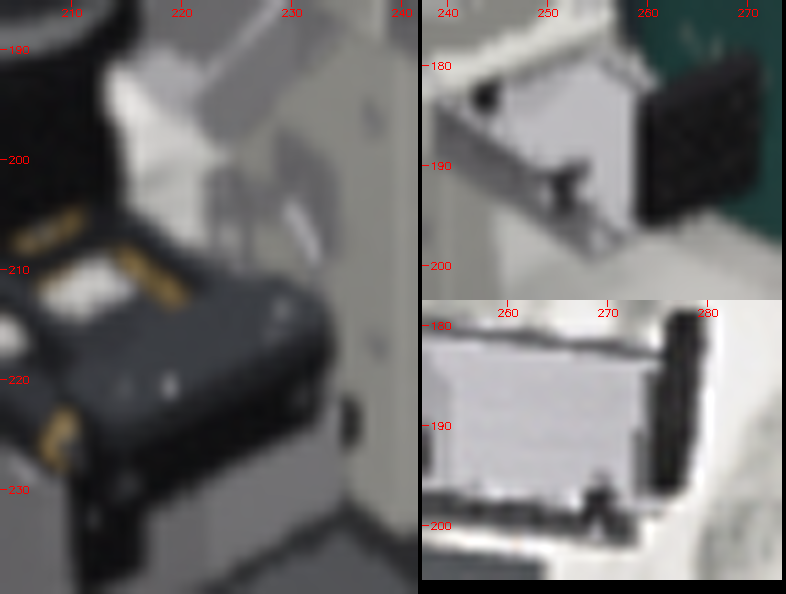

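```bash
python3 - <<'E'
from h import *
np.set_printoptions(precision=1,suppress=True)
O=np.array([.5335,.0688,0]);a=.066;X=np.array([np.cos(a),np.sin(a),0]);Y=np.array([-X[1],X[0],0])
D=lambda x,y,z:proj("scene",O+x*X+y*Y+[0,0,z])
print("hung handle L C R",D(-.018,.024,.121),D(-.018,0,.121),D(-.018,-.024,.121),"R at z.112",D(-.018,-.024,.112))
print("leg L R at rim",D(-.018,.024,.09),D(-.018,-.024,.09),"BR bottom hung",D(-.016,-.028,.022))
print("hook tip",D(-.031,0,.132),D(-.031,0,.114),"root",D(0,0,.114),"bumper",D(-.013,0.02,.04),D(-.013,-.02,.04))
rel((.43,.06,.04))
E
```

```text
hung handle L C R [222.5 200.3] [227.1 203.6] [231.9 207. ] R at z.112 [232.  209.3]
leg L R at rim [222.9 208.1] [232.1 214.9] BR bottom hung [233.9 231.9]
hook tip [223.7 202.3] [223.9 207. ] root [231.7 203.2] bumper [225.4 220.3] [232.9 226. ]
t 10.8 pos [0.4 0.1 0. ] yang -1.501 z [ 0.  0. -1.] q [-0.8  0.1  0.6  2.2 -0.   0.9 -1.7] F [-0.7 -1.5 -2.3] gw 0.643 gf 29.987892941571772
-> [-0.  0.  0.]
```

The handle's right half shows at (230–232,203–209), behind the hook tip at (224,204). The bin corner is at (234,231), which matches the hung position. I'll lower until the hook takes load.

pendant(
  deltas=[
    [0, 0, 0.002, 0, 0.5],
    [0, 0, 0.003, 0, 0.5],
    [0, 0, 0.003, 0, 0.5],
  ],
)

```text
time: 11.1
position: [0.4356, 0.0636, 0.0413]
tool_rot: [-3.139, -0.11, 0.0]
ft_force: [-5.9, 1.0, 7.2]
grip_width: 0.641
grip_force: 30.0
```

pendant(
  deltas=[
    [-0.004, 0, 0, 0, 0.5],
    [-0.009, 0, 0, 0, 0.5],
    [-0.009, 0, 0, 0, 0.5],
  ],
)

```text
time: 11.4
position: [0.4324, 0.0633, 0.043]
tool_rot: [-3.138, -0.109, -0.02]
ft_force: [9.0, 0.7, 1.1]
grip_width: 0.643
grip_force: 30.0
```

Lowering gave +7 N up and pulling back gave +9 N against the hook's tip, so the bin is on the hook. Relax and release.

pendant(
  deltas=[
    [0.005, 0, 0, 0, 0.5],
    [0.005, 0, 0, 0, 0.5],
    [0.005, 0, 0, 0, 0.7],
    [0.005, 0, 0, 0, 0.8],
    [0.005, 0, 0, 0, 0.9],
    [0.005, 0, 0, 0, 1],
    [0.005, 0, 0, 0, 1],
    [0.005, 0, 0, 0, 1],
  ],
  squeeze=10,
)

```text
time: 12.2
position: [0.4313, 0.0628, 0.0405]
tool_rot: [-3.14, -0.11, 0.0]
ft_force: [-0.6, -0.2, 0.1]
grip_width: 0.986
grip_force: 0.0
```

pendant(
  deltas=[
    [0, 0, -0.02, 0, 1],
    [0, 0, -0.06, 0, 1],
    [0, 0, -0.06, 0, 1],
    [-0.03, 0, -0.065, 0, 1],
    [-0.035, 0, -0.065, 0, 1],
    [-0.035, 0, -0.065, 0, 1],
    [-0.035, 0, -0.065, 0, 1],
  ],
)

```text
time: 12.9
position: [0.397, 0.0605, 0.1055]
tool_rot: [-3.139, -0.11, -0.001]
ft_force: [-0.3, -0.4, -0.2]
grip_width: 0.998
grip_force: 0.0
```

```bash
python3 - <<'E'
from h import *
rel((.45,-.22,.11),(.45,-.22,.33))
S=ctrl.get_image("scene");T=ctrl.get_image("top");np.savez("im4",S=S,T=T)
E
```

```text
t 12.9 pos [0.397  0.0605 0.1055] yang -1.5009 z [ 0.001  0.    -1.   ] q [-0.84 -0.17  0.59  2.19  0.1   1.09 -1.81] F [-0.3 -0.4 -0.2] gw 0.998 gf 0.0
-> [ 0.0333  0.2835 -0.0046]
-> [ 0.0334  0.2834 -0.2246]
```

```bash
python3 - <<'E'
from h import *
np.set_printoptions(precision=4,suppress=True)
O=np.array([.5335,.0688,0]);a=.066;X=np.array([np.cos(a),np.sin(a),0]);Y=np.array([-X[1],X[0],0])
def rd(nm,ps,pt):
    P,e=tri(ps,pt);print(nm,P,"err",e,"disp",(P-O)@X,(P-O)@Y,P[2])
rd("fin?",(243.5,183),(252,193));rd("clip",(251.5,192),(269,198));rd("cliptop",(253,190),(269,196))
rd("grip top c",(265,181),(278,187.5)); rd("grip near-top corner",(259.5,184.5),(276.5,196.5)); rd("grip far-top",(270,179),(278.5,179))
z=np.load("im0.npz")
for n,I,(x0,y0,x1,y1) in(("S",z["S"],(238,177,274,204)),("T",z["T"],(246,176,288,206))):
    m=(I[y0:y1,x0:x1].max(2)<70).astype(np.uint8);k,l,st,c=cv2.connectedComponentsWithStats(m)
    for i in range(1,k):
        if st[i,4]>2:print(n,st[i][:4]+[x0,y0,0,0],st[i,4],c[i]+[x0,y0])
print(z["S"][180:198,241:258].max(2));print(z["T"][188:203,248:274].max(2))
E
```

```text
fin? [0.5372 0.0086 0.2196] err 0.00046415369719709804 disp -0.00023997548872250042 -0.060278023454979714 0.2195540324780933
clip [ 0.5284 -0.0436  0.2198] err 0.0017223139269240929 disp -0.012500049880139941 -0.11180365123053179 0.21975533175870832
cliptop [ 0.5336 -0.0429  0.2237] err 0.0004091923775381222 disp -0.007260181556023401 -0.11143887581219226 0.2237272225402987
grip top c [ 0.5528 -0.067   0.2564] err 0.0077778048822212415 disp 0.01033182282191234 -0.13674807618771215 0.25635691533724864
grip near-top corner [ 0.5286 -0.0681  0.2526] err 0.014899746383906133 disp -0.013968868610206043 -0.1362903354159956 0.25255340711939867
grip far-top [ 0.5788 -0.0628  0.2536] err 0.00013200949541700567 disp 0.03649162457692247 -0.13431924421392294 0.25361698660346077
S [258 177  16  21] 262 [266.5763 186.2519]
S [243 183   2   2] 4 [243.5 183.5]
S [251 191   2   4] 7 [251.5714 192.7143]
T [275 179   5  18] 59 [276.7119 187.7458]
T [268 197   4   4] 8 [269.5   198.625]
[[212 212 211 206 197 190 170 150 140 132 139 143 155 170 164 139 156]
 [211 204 188 168 138 147 136 124 138 145 166 1
[... 2096 characters left out ...]
98 198 196
  199 202 173 139 123 186 189 121]
 [141 106  90  77  89  89  91 113 148 160 191 220 196 200 187 169 184 184
  211 214  96  54  68 134 188 143]
 [106  96  74  64  73  73  65  80  80  70  90  97  79  89  93 100 138 158
  184 214  82  47  71 137 182 184]
 [113 105  95  95  86  87  80  78  75  61  75  72  65  77  74  59  85  84
   83  96  44  63  55  81 109 149]
 [150 144 155 160 142 145 142 143 128 126 123 104  91  92  91  72  79  79
   68  74  71 117  61  65  84 153]
 [193 196 195 199 205 222 240 246 234 228 222 194 167 164 168 149 146 126
  121 108 123 162  95  76  84 151]
 [105 116 114 114 140 176 191 206 242 245 246 244 247 244 250 249 250 231
  220 187 181 164 148 127 134 174]]
```

Triangulating the dark marks gives the fin at y −0.060 and the pointer at −0.1115 in dispenser axes, so the setting is about 0.051, which is inside 0.035–0.060. The body is 190 mm wide and would hit the hopper if I closed along y. I'll therefore grip the slab across its 44 mm, with the hand turned a quarter.

pendant(
  deltas=[
    [0, 0.28, 0, 0, 1],
    [0, 0.28, 0, 0, 1],
    [0, 0.28, 0, 0, 1],
    [0, 0.28, 0, 0, 1],
    [0, 0.28, 0, 0, 1],
    [0, 0.28, 0, 0, 1],
    [0.03, 0.28, -0.225, -1.567, 1],
    [0.03, 0.28, -0.225, -1.567, 1],
    [0.03, 0.28, -0.225, -1.567, 1],
    [0.03, 0.28, -0.225, -1.567, 1],
    [0.03, 0.28, -0.225, -1.567, 1],
    [0.03, 0.28, -0.225, -1.567, 1],
    [0.03, 0.28, -0.225, -1.567, 1],
    [0.03, 0.28, -0.225, -1.567, 1],
    [0.03, 0.28, -0.225, -1.567, 1],
    [0.03, 0.28, -0.225, -1.567, 1],
    [0.03, 0.28, -0.225, -1.567, 1],
    [0.03, 0.28, -0.225, -1.567, 1],
  ],
)

```text
time: 14.8
position: [0.4465, -0.2169, 0.3307]
tool_rot: [2.146, 2.293, -0.0]
ft_force: [-0.7, 0.0, -0.4]
grip_width: 1.0
grip_force: 0.0
```

```bash
python3 - <<'E'
from h import *
np.set_printoptions(precision=4,suppress=True)
O=np.array([.5335,.0688,0]);a=.066;X=np.array([np.cos(a),np.sin(a),0]);Y=np.array([-X[1],X[0],0])
for n in("scene","top"):print(n,ray(n,(256,192))[0])
z=np.load("im0.npz")["T"];print(z[176:200,272:283].max(2))
for p in((277,179),(279,179),(275,197),(278,197)):
    P=onz("top",p,.252);print(p,P,(P-O)@X,(P-O)@Y)
T=ctrl.get_image("top");S=ctrl.get_image("scene");np.savez("im5",S=S,T=T)
# bin hanging? dark/grey compare with im4
D=lambda x,y,zz:proj("scene",O+x*X+y*Y+[0,0,zz])
rel(O+.012*X-.137*Y+[0,0,.33],O+.012*X-.137*Y+[0,0,.229])
E
```

```text
scene [-0.0389 -0.7875  0.8452]
top [-0.1024 -0.1042  1.3962]
[[190 183 168 183 210 235 238 237 238 239 237]
 [171 162 153 176 205 234 236 238 242 238 238]
 [165 149 146 168 191 178 183 195 235 241 238]
 [166 157 162 177 146  66  59  81 171 244 240]
 [174 179 195 206  90  41  38  68 166 248 241]
 [168 179 219 237  95  43  42  66 160 249 242]
 [131 153 182 221  79  42  47  58 145 249 241]
 [114 113 123 113  47  47  50  76 177 248 242]
 [197 196 193 150  60  45  51  94 213 247 241]
 [197 191 128  97  52  51  47  93 213 245 240]
 [195 192 120  65  42  49  46  98 224 243 239]
 [193 187 119  56  43  51  47 122 254 244 238]
 [196 191 117  58  45  55  52 125 253 242 240]
 [195 194 123  56  48  49  57 134 251 243 239]
 [195 180 124  46  44  48  55 138 252 242 239]
 [187 126 111  47  41  40  52 144 250 242 239]
 [186 121  91  45  39  40  70 177 247 241 238]
 [190 123  92  42  39  37  93 213 247 242 234]
 [192 122  91  42  39  39 106 227 245 237 229]
 [193 123  90  41  31  47 134 251 242 227 216]
 [189 121  93  43  34  61 152 248 239 222 207]
 [188 143 137 107 102 146 218 244 234 212 201]
 [182 184 196 187 199 241 243 240 220 190 188]
 [109 149 183 170 217 235 232 229 207 188 182]]
(277, 179) [ 0.579  -0.0584  0.252 ] 0.037017130200597784 -0.1299556720895777
(279, 179) [ 0.5801 -0.0642  0.252 ] 0.037699893090347054 -0.13581291191489045
(275, 197) [ 0.5184 -0.0619  0.252 ] -0.023717175600030286 -0.1294540097931082
(278, 197) [ 0.5199 -0.0704  0.252 ] -0.022720354193722415 -0.13804288539047874
t 14.9 pos [ 0.4463 -0.2169  0.3306] yang 0.0642 z [ 0.    -0.001 -1.   ] q [-0.89 -0.21  1.14  1.67  0.19  1.56  0.3 ] F [-0.4  0.5  1.1] gw 0.997 gf 0.0
-> [0.1425 0.1176 0.0006]
-> [0.1426 0.1176 0.1016]
```

pendant(
  deltas=[
    [0.1425, 0.1226, 0, 0, 1],
    [0.1425, 0.1226, 0, 0, 1],
    [0.1425, 0.1226, 0, 0, 1],
    [0.1425, 0.1226, 0, 0, 1],
    [0.1425, 0.1226, 0, 0, 1],
    [0.1425, 0.1226, 0, 0, 1],
  ],
)

```text
time: 15.5
position: [0.5594, -0.0659, 0.3297]
tool_rot: [2.146, 2.293, -0.006]
ft_force: [-0.6, -0.8, 0.2]
grip_width: 0.996
grip_force: 0.0
```

```bash
python3 - <<'E'
from h import *
O=np.array([.5335,.0688,0]);a=.066;X=np.array([np.cos(a),np.sin(a),0]);Y=np.array([-X[1],X[0],0])
rel(O+.017*X-.137*Y+[0,0,.229])
z=np.load("im5.npz")
mont("pics/h.png",crop(z["S"],200,185,250,250,7),crop(z["T"],200,195,255,260,7))
E
```

```text
t 15.5 pos [ 0.5594 -0.0659  0.3297] yang 0.0665 z [-0.002 -0.004 -1.   ] q [-0.94  0.18  1.16  1.52 -0.16  1.55  0.29] F [-0.6 -0.8  0.2] gw 0.996 gf 0.0
-> [-0.0005  0.0003  0.1007]
```

View pics/h.png

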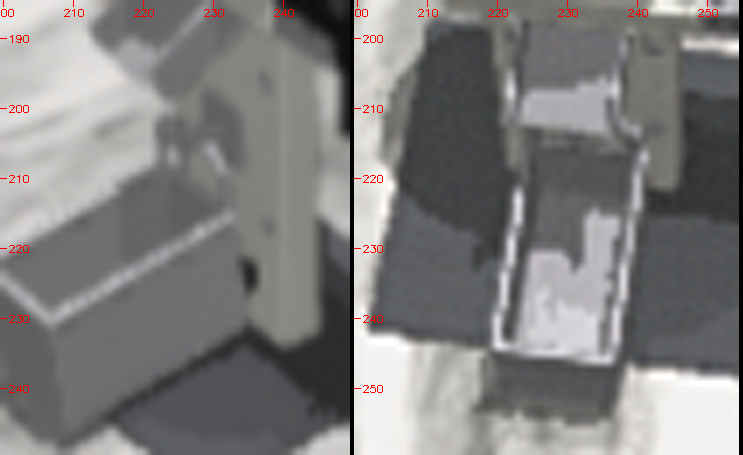

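The bin hangs level on the hook under the spout, with its rim front at scene (207,230) and top (230,245). Now I lower onto the gate grip and close.

pendant(
  deltas=[
    [0, 0, 0.04, 0, 1],
    [0, 0, 0.08, 0, 1],
    [0, 0, 0.1, 0, 1],
    [0, 0, 0.1, 0, 1],
    [0, 0, 0.1, 0, 1],
  ],
)

```text
time: 16.0
position: [0.5589, -0.0679, 0.2316]
tool_rot: [2.149, 2.291, 0.002]
ft_force: [-0.5, 0.4, 0.4]
grip_width: 0.998
grip_force: 0.0
```

```bash
python3 - <<'E'
from h import *
O=np.array([.5335,.0688,0]);a=.066;X=np.array([np.cos(a),np.sin(a),0]);Y=np.array([-X[1],X[0],0])
rel(O+.017*X-.137*Y+[0,0,.229])
E
```

```text
t 16.0 pos [ 0.5589 -0.0679  0.2316] yang 0.0636 z [ 0.001  0.    -1.   ] q [-0.91  0.23  1.14  1.69 -0.21  1.36  0.33] F [-0.5  0.4  0.4] gw 0.998 gf 0.0
-> [0.0011 0.0007 0.0026]
```

pendant(
  deltas=[
    [0, 0, 0.003, 0, 1],
    [0, 0, 0.003, 0, 0.3],
    [0, 0, 0.003, 0, 0.3],
    [0, 0, 0.003, 0, 0.3],
    [0, 0, 0.003, 0, 0.3],
    [0, 0, 0.003, 0, 0.3],
    [0, 0, 0.003, 0, 0.3],
    [0, 0, 0.003, 0, 0.3],
    [0, 0, 0.003, 0, 0.3],
    [0, 0, 0.003, 0, 0.3],
  ],
  squeeze=60,
)

```text
time: 17.0
position: [0.5654, -0.0661, 0.2277]
tool_rot: [2.137, 2.285, 0.013]
ft_force: [23.4, -1.1, -16.0]
grip_width: 0.498
grip_force: 60.2
```

```bash
python3 - <<'E'
from h import *
O=np.array([.5335,.0688,0]);a=.066;X=np.array([np.cos(a),np.sin(a),0]);Y=np.array([-X[1],X[0],0])
rel();p=ctrl.get_state()["position"];print((p-O)@X,(p-O)@Y)
T=ctrl.get_image("top");S=ctrl.get_image("scene");np.savez("im6",S=S,T=T)
print(S[178:200,240:258].max(2));print(T[186:204,248:276].max(2))
E
```

```text
t 17.0 pos [ 0.5654 -0.0661  0.2277] yang 0.0672 z [ 0.015 -0.003 -1.   ] q [-0.91  0.23  1.14  1.69 -0.22  1.34  0.33] F [ 23.4  -1.1 -16. ] gw 0.498 gf 60.20033963955939
0.02296393958226106 -0.1366778264599863
[[116  95  62  32  18  16  17  15  23  37  30  19  21  33  60  50  36  23]
 [132 127 106  78  49  23  17  17  24  40  41  20  21  39  73  35  19  17]
 [133 134 132 121  98  46  30  18  20  33  39  22  22  44  82  44  20  17]
 [134 138 136 125 108  60  71  41  26  21  21  18  25  53  90  62  25  18]
 [129 138 125  80  50  53  97  75  55  35  22  19  30  58  96  83  33  16]
 [116 122 102  45  25  50  96  96  86  70  49  33  45  73 109 104  42  15]
 [105 105  99  46  29  53  96 101 100  98  93  78  90 103 123 117  47  15]
 [ 87  96 103  83  64  77 101 112 113 115 121 114 122 124 125 118  53  18]
 [ 82  83  94 104  95 107 110 123 126 126 127 127 127 126 126 118  58  21]
 [ 87  87  89  93  97 112 114 122 127 127 127 127 126 127 126 119  60
[... 2313 characters left out ...]
 82  78  72  72  57  52  60  86  84  63  87  86  70  85  94  85  56  34
   40  53  54  62  68  70  70  67  59  58]
 [ 79  79  69  58  57  73  84  82  80  63  78  78  68  81  82  61  44  32
   33  39  40  42  40  39  40  39  45  45]
 [ 75  74  61  66 108 148 147 107 101 102 102  93  87  88  89  69  46  31
   29  32  31  32  33  37  36  35  36  38]
 [ 75  70  58  90 190 245 249 170 153 161 190 176 167 165 164 111  65  41
   44  49  32  29  33  27  34  31  31  29]
 [ 71  63  54  80 152 193 196 138 155 184 255 255 255 255 255 191 161 151
  147 140  72  64  64  46  50  49  50  46]
 [ 64  63  62  84  98  76  70  62  68  85 141 146 178 176 216 215 255 255
  255 255 143 136 158 102 107 145 143 147]]
```

pendant(
  deltas=[
    [0, 0.003, 0, 0, 0.3],
    [0, 0.006, 0, 0, 0.3],
    [0, 0.006, 0, 0, 0.3],
  ],
)

```text
time: 17.4
position: [0.5656, -0.0661, 0.2275]
tool_rot: [2.147, 2.293, 0.001]
ft_force: [-1.4, 0.3, -2.3]
grip_width: 0.5
grip_force: 59.9
```

```bash
python3 - <<'E'
from h import *
O=np.array([.5335,.0688,0]);a=.066;X=np.array([np.cos(a),np.sin(a),0]);Y=np.array([-X[1],X[0],0])
p=ctrl.get_state()["position"];print((p-O)@X,(p-O)@Y)
E
```

```text
0.023087505358921154 -0.13670768996724494
```

pendant(
  deltas=[
    [-0.006, 0, 0, 0, 0.3],
    [-0.012, 0, 0, 0, 0.3],
    [-0.018, 0, 0, 0, 0.3],
    [-0.024, 0, 0, 0, 0.3],
    [-0.03, 0, 0, 0, 0.3],
    [-0.036, 0, 0, 0, 0.3],
    [-0.042, 0, 0, 0, 0.3],
    [-0.045, 0, 0, 0, 0.3],
    [-0.045, 0, 0, 0, 0.3],
    [-0.045, 0, 0, 0, 0.3],
    [-0.045, 0, 0, 0, 0.3],
  ],
)

```text
time: 18.5
position: [0.5677, -0.1096, 0.2275]
tool_rot: [-2.144, -2.292, -0.003]
ft_force: [-3.2, 5.8, -0.6]
grip_width: 0.497
grip_force: 60.1
```

```bash
python3 - <<'E'
from h import *
O=np.array([.5335,.0688,0]);a=.066;X=np.array([np.cos(a),np.sin(a),0]);Y=np.array([-X[1],X[0],0])
rel();p=ctrl.get_state()["position"];print((p-O)@X,(p-O)@Y)
T=ctrl.get_image("top");S=ctrl.get_image("scene");np.savez("im7",S=S,T=T)
print(S[180:200,240:258].max(2));print(T[188:204,254:280].max(2))
E
```

```text
t 18.5 pos [ 0.5677 -0.1096  0.2275] yang 0.0668 z [-0.001  0.003 -1.   ] q [-0.79  0.29  1.13  1.66 -0.27  1.37  0.44] F [-3.2  5.8 -0.6] gw 0.497 gf 60.05965079180896
0.022367263096957118 -0.18027112916216154
[[212 213 213 212 202 139  73  30  18  17  17  18  17  17  18  17  18  20]
 [211 212 206 198 183 154 108  70  50  34  20  18  17  16  16  16  17  18]
 [193 191 177 158 143 137 139 131 122  97  53  24  17  15  15  16  18  17]
 [145 143 136 126 119 144 166 168 164 148 117  62  29  21  16  18  17  18]
 [109 109 118 123 141 165 169 169 169 164 146 102  71  44  25  17  17  17]
 [ 87  99 120 132 146 151 152 155 156 152 132 122 109  89  57  30  19  17]
 [ 82  84  97 111 111 117 116 129 130 129 126 125 124 118  95  68  43  28]
 [ 88  87  89  93  99 112 114 122 126 126 126 126 122 110  99  89  89  69]
 [ 95  96  94  83  84  95 107 115 126 122 126 123 102  71  54  86 118 108]
 [ 97  96  95  87  82  83  88 101 118 117 123 118  68  34  40  86 124
[... 1801 characters left out ...]
39  42  94
  129 133 130 130 132 129 128 133]
 [ 81  78  73  69  63  57  54  76  92  92 106 114 121 140  54  33  46  96
  125 124 129 129 125 126 128 132]
 [ 80  76  71  59  53  58  70  82  83  62  83  83  75  86  38  40  44  76
   95 119 125 118 121 124 124 126]
 [ 76  69  64  60  79 104 101  95  95  73  83  80  73  79  59  78  45  68
   83 127 162 161 161 160 156 144]
 [ 72  67  63  93 180 207 182 176 177 158 154 134 131  95  95 108  78  84
   85 111 164 162 157 161 156 142]
 [ 69  60  68 143 255 255 255 255 255 255 255 244 233 140 122 117 118 141
  146 158 185 157 155 155 152 125]
 [ 66  58  51  72 111 110 133 167 214 221 253 255 255 169 159 161 191 238
  247 247 240 189 185 186 174 140]]
```

```bash
python3 - <<'E'
from h import *
np.set_printoptions(precision=4,suppress=True)
O=np.array([.5335,.0688,0]);a=.066;X=np.array([np.cos(a),np.sin(a),0]);Y=np.array([-X[1],X[0],0])
def q(nm,n,p,z):
    P=onz(n,p,z);print(nm,n,p,z,"disp",((P-O)@X).round(4),((P-O)@Y).round(4))
for z in(.215,.222):
    q("fin0","top",(251.7,193.2),z);q("fin1","top",(266.35,194.7),z);q("tip","top",(269.5,195.7),z);q("clip","top",(269.25,197.5),z)
for nm,ps,pt in(("fin1",(253.4,189),(266.4,194.7)),("fin1b",(253.6,188),(266.4,194)),("tip",(252.5,190.7),(269.5,195.5)),("clip",(251.6,192.5),(269.25,197.5))):
    P,e=tri(ps,pt);print(nm,((P-O)@X).round(4),((P-O)@Y).round(4),P[2].round(4),e.round(4))
E
```

```text
fin0 top (251.7, 193.2) 0.215 disp 0.0012 -0.0591
fin1 top (266.35, 194.7) 0.215 disp 0.0012 -0.1031
tip top (269.5, 195.7) 0.215 disp -0.0011 -0.1127
clip top (269.25, 197.5) 0.215 disp -0.0072 -0.1126
fin0 top (251.7, 193.2) 0.222 disp -0.0026 -0.0595
fin1 top (266.35, 194.7) 0.222 disp -0.0026 -0.1033
tip top (269.5, 195.7) 0.222 disp -0.0049 -0.1129
clip top (269.25, 197.5) 0.222 disp -0.011 -0.1127
fin1 -0.0002 -0.1037 0.2195 0.0019
fin1b 0.0006 -0.1035 0.2225 0.0021
tip -0.0073 -0.112 0.223 0.0046
clip -0.0111 -0.112 0.2182 0.0039
```

pendant(
  deltas=[
    [-0.004, 0, 0, 0, 0.3],
    [-0.008, 0, 0, 0, 0.3],
    [-0.008, 0, 0, 0, 0.3],
    [-0.008, 0, 0, 0, 0.3],
    [-0.008, 0, 0, 0, 0.3],
  ],
)

```text
time: 19.1
position: [0.5681, -0.1171, 0.2274]
tool_rot: [-2.143, -2.292, -0.003]
ft_force: [-2.2, 7.0, -0.6]
grip_width: 0.495
grip_force: 60.1
```

```bash
cat > m.py <<'E'
from h import *
np.set_printoptions(linewidth=200,suppress=True)
O=np.array([.5335,.0688,0]);a=.066;X=np.array([np.cos(a),np.sin(a),0]);Y=np.array([-X[1],X[0],0])
p=ctrl.get_state()["position"];print(((p-O)@X).round(4),((p-O)@Y).round(4),"pulled",(-.1367-(p-O)@Y).round(4))
T=np.mean([ctrl.get_image("top") for _ in range(3)],0).max(2);S=np.mean([ctrl.get_image("scene") for _ in range(3)],0).max(2)
print(S[184:198,246:262].round().astype(int));print(T[190:203,262:276].round().astype(int))
for z in(.22,):
    for y in(-.1030,-.1127):
        print(y,[proj("top",O+x*X+y*Y+[0,0,z]).round(2) for x in(0,-.005,-.011)],[proj("scene",O+x*X+y*Y+[0,0,z]).round(2) for x in(0,-.005,-.011)])
E
python3 m.py
```

```text
0.0222 -0.1877 pulled 0.051
[[170 171 171 170 170 141 107  58  26  16  16  18  16  16  16  17]
 [171 177 178 179 183 164 138  98  59  31  19  16  16  17  17  18]
 [156 168 169 169 165 136 127 120  99  71  43  24  17  17  16  18]
 [121 129 133 133 131 126 125 125 120 107  86  57  35  19  17  17]
 [107 115 126 122 125 127 124 122 110 107 100  98  84  47  28  20]
 [ 88 101 117 116 122 122 112 104  70  66  70 120 119  93  70  43]
 [ 88  87 101 106 105  98  74  65  36  31  61 122 126 123 110  90]
 [ 94  86  95  84  67  45  36  45  32  26  62 122 127 127 126 121]
 [ 96  91  96  88  73  34  40  74  71  44  73 123 127 127 127 127]
 [102  98  98  98  95  51  46  91  97  81 101 125 127 127 127 127]
 [131 113 101  98  96  59  47  82  96 107 122 127 127 127 127 126]
 [165 152 126 104  94  76  72  88  96 108 121 128 127 127 127 127]
 [180 179 163 138 112  98  96  98 101 100 109 121 125 126 126 126]
 [183 186 184 173 151 119 104  99 102 104 100 107 119 12
[... 398 characters left out ...]
1  80 122 133 132 131 128]
 [ 59  85 126 126 134 137  61  27  46  95 130 132 132 132]
 [ 73  89 111 117 121 139  55  28  47  97 125 127 130 127]
 [ 78  63  81  85  75  87  38  38  41  77  95 119 128 118]
 [ 96  75  80  78  72  79  57  78  45  69  82 124 162 161]
 [178 161 156 134 129 114 113 109  78  80  84 114 165 161]
 [255 255 255 242 236 206 192 122 107  98 110 159 185 156]]
-0.103 [array([266.33, 194.24]), array([266.17, 195.71]), array([265.97, 197.48])] [array([253.02, 188.91]), array([251.71, 189.53]), array([250.14, 190.29])]
-0.1127 [array([269.58, 194.57]), array([269.42, 196.04]), array([269.23, 197.81])] [array([255.25, 190.32]), array([253.94, 190.95]), array([252.36, 191.71])]
```

pendant(
  deltas=[
    [-0.001, 0, 0, 0, 0.3],
    [-0.002, 0, 0, 0, 0.3],
    [-0.002, 0, 0, 0, 0.3],
    [-0.002, 0, 0, 0, 0.3],
    [-0.002, 0, 0, 0, 0.3],
  ],
)

```text
time: 19.9
position: [0.5681, -0.1189, 0.2274]
tool_rot: [-2.143, -2.292, -0.003]
ft_force: [-2.8, 8.1, -0.1]
grip_width: 0.502
grip_force: 60.1
```

```bash
python3 m.py
```

```text
0.0222 -0.1896 pulled 0.0529
[[170 172 171 170 170 144 107  58  27  17  17  18  17  17  19  17]
 [171 177 178 179 185 179 141  98  58  30  20  17  17  17  17  17]
 [156 168 170 169 170 165 132 120  99  71  43  25  17  17  17  17]
 [121 129 133 133 132 131 126 125 122 107  87  53  34  19  18  17]
 [107 115 126 122 126 126 125 124 121 108 103  80  81  47  28  21]
 [ 88 101 118 117 122 122 112 109 101  70  71  87 116  94  70  43]
 [ 87  87 101 106 105  99  74  68  53  32  44  87 123 123 109  90]
 [ 95  87  95  84  67  45  36  44  33  23  40  87 123 127 126 121]
 [ 96  91  97  88  72  34  40  74  70  37  52  96 124 127 127 127]
 [102  98  98  98  95  50  46  91  96  67  92 114 126 128 127 127]
 [131 114 101  98  96  59  49  82  93  97 121 126 128 127 127 127]
 [166 152 126 104  94  75  73  89  96 107 121 128 127 127 127 127]
 [180 180 163 138 112  99  96  98 101 100 109 121 125 127 127 126]
 [183 186 184 173 152 119 103 100 102 104 100 107 119 1
[... 399 characters left out ...]
1  71 124 134 130 131 130]
 [ 56  79 125 125 135 136  64  31  43  93 130 133 130 132]
 [ 65  88 110 117 124 136  54  29  44  97 125 127 130 127]
 [ 71  63  85  83  73  85  36  39  41  78  95 119 127 117]
 [ 94  74  83  80  73  78  58  77  46  71  82 126 162 161]
 [181 159 154 136 129 111 114 110  78  82  84 112 166 161]
 [255 255 255 242 236 206 193 158 113  98  99 130 186 158]]
-0.103 [array([266.33, 194.24]), array([266.17, 195.71]), array([265.97, 197.48])] [array([253.02, 188.91]), array([251.71, 189.53]), array([250.14, 190.29])]
-0.1127 [array([269.58, 194.57]), array([269.42, 196.04]), array([269.23, 197.81])] [array([255.25, 190.32]), array([253.94, 190.95]), array([252.36, 191.71])]
```

pendant(
  deltas=[
    [-0.0003, 0, 0, 0, 0.3],
    [-0.0003, 0, 0, 0, 0.3],
    [-0.0003, 0, 0, 0, 0.3],
    [-0.0003, 0, 0, 0, 0.3],
    [-0.0003, 0, 0, 0, 0.3],
    [-0.0003, 0, 0, 0, 0.3],
  ],
)

```text
time: 20.8
position: [0.5682, -0.119, 0.2274]
tool_rot: [-2.142, -2.292, -0.004]
ft_force: [-2.3, 8.5, 0.2]
grip_width: 0.498
grip_force: 60.1
```

```bash
python3 - <<'E'
from h import *
rel()
T=ctrl.get_image("top");S=ctrl.get_image("scene");z=np.load("im5.npz");z0=np.load("im0.npz")
print(T[192:196,267:273].max(2))
d=lambda a,b:np.abs(a.astype(int)-b.astype(int)).max(2)
print("bin scene diff",(d(S,z["S"])[215:250,195:235]>50).sum())
for nm,I in(("now",T),("start",z0["T"])):
    h=cv2.cvtColor(I,cv2.COLOR_RGB2HSV);m=((h[:,:,1]>170)&(h[:,:,2]>90)&((h[:,:,0]<6)|(h[:,:,0]>174)))[170:210,305:345];ys,xs=np.where(m);print(nm,"jar",xs.mean()+305,ys.mean()+170)
print("lid diff",(d(T,z0["T"])[205:250,128:172]>50).sum())
E
```

```text
t 20.8 pos [ 0.5682 -0.119   0.2274] yang 0.0674 z [-0.002  0.005 -1.   ] q [-0.77  0.3   1.13  1.65 -0.28  1.37  0.47] F [-2.3  8.5  0.2] gw 0.498 gf 60.11331900022924
[[ 80 131 127 103 129 131]
 [116 133  99  76 129 131]
 [133 133  97  86 131 134]
 [134 129  80  86 134 131]]
bin scene diff 81
now jar 326.33502538071065 185.4771573604061
start jar 326.51851851851853 185.4126984126984
lid diff 730
```

```bash
python3 - <<'E'
from h import *
T=ctrl.get_image("top");S=ctrl.get_image("scene")
for nm,I,J in(("now",T,S),("im5",np.load("im5.npz")["T"],np.load("im5.npz")["S"]),("im0",np.load("im0.npz")["T"],np.load("im0.npz")["S"])):
    c=cv2.HoughCircles(cv2.cvtColor(I[200:255,122:178],cv2.COLOR_RGB2GRAY),cv2.HOUGH_GRADIENT,1,30,param1=100,param2=10,minRadius=13,maxRadius=22)
    print(nm,c[0][:2]+[122,200,0], J[226:232,204:212].max(2)[2])
E
```

```text
now [[154.5        216.5         18.10000038]
 [146.5        253.5         21.39999962]] [124 115 112 112 113 123 120 120]
im5 [[148.5        223.5         21.39999962]
 [171.5        250.5         18.10000038]] [177 155 127 119 136 168 165 171]
im0 [[147.5        222.5         20.29999924]] [95 96 96 96 97 96 93 82]
```

```bash
python3 -c "
from bench import ctrl
print(ctrl.close_job())"
```

```text
the job is handed in; nothing more can be done
None
```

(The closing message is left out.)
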